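# Make up two desk kits from the stock

## Task

Make up two desk kits from the small things lying between the two trays on the table. Into the tray with three compartments put one of the binder clips in the middle compartment, and the eraser and the pencil sharpener in the two end compartments, one each, either way round; into the tray with two compartments put the memory stick and the other binder clip, one in each, either way round. Everything must rest on the floor of its compartment, the same way up as it is now; leave the pencil and the dish of paper clips where they are.

Things in the scene. Friction and masses are not known exactly. Their poses are not given: they have to be found in the camera images.
- tray_three: fixed open grey desk tray with three compartments (the longer tray), 234 (x) x 86 (y) x 16 (z) mm, walls, dividers and floor 3 mm thick. Compartments in a row along x, each 74 (x) x 80 (y) mm inside, centres at x = -77, 0 and +77 mm, y = 0; their floor is 3 mm above the origin. Origin: centre of the underside; x along the row, z up. A thumb ledge sticks out 7 mm at each end.
- tray_two: fixed open grey desk tray with two compartments (the shorter tray), 157 (x) x 86 (y) x 16 (z) mm, walls, dividers and floor 3 mm thick. Compartments in a row along x, each 74 (x) x 80 (y) mm inside, centres at x = -38.5 and +38.5 mm, y = 0; their floor is 3 mm above the origin. Origin: centre of the underside; x along the row, z up. A thumb ledge sticks out 7 mm at each end.
- memory_stick: flat memory stick with a metal plug, 18 (x) x 53 (y) x 8 (z) mm, 15 g; the plug is the last 13 mm at the -y end and is narrower (12 mm); the body (y = -13 to +26 mm) is gripped across x, 18 mm wide. Origin: centre of the underside; z up.
- eraser: block eraser in a card sleeve, lying flat, 23 (x) x 58 (y) x 12 (z) mm, 22 g; gripped across x. Origin: centre of the underside; z up.
- sharpener: small metal pencil sharpener, 15 (x) x 25 (y) x 13 (z) mm, 30 g; gripped across x. Origin: centre of the underside; z up.
- clip_a: black binder clip with two bright wire handles, standing upright on its closed black part, 41 (x) x 42 (y) x 36 (z) mm, 20 g. The lower part (to 16 mm high) is 41 mm along x and 22 mm along y; the upper part (16 to 36 mm high) is 22 mm along x, 42 mm along y. Grip from above: the upper part across x, fingertips at least 17 mm above the underside. Origin: centre of the underside; z up. The two clips are alike and interchangeable.
- clip_b: black binder clip with two bright wire handles, standing upright on its closed black part, 41 (x) x 42 (y) x 36 (z) mm, 20 g. The lower part (to 16 mm high) is 41 mm along x and 22 mm along y; the upper part (16 to 36 mm high) is 22 mm along x, 42 mm along y. Grip from above: the upper part across x, fingertips at least 17 mm above the underside. Origin: centre of the underside; z up. The two clips are alike and interchangeable.
- pencil: short loose pencil lying on the desk among the stock, 7 (x) x 102 (y) x 7 (z) mm, along its y axis. Not part of the kits: to be left where it lies. Origin: centre of the underside; z up.
- clip_dish: loose round dark dish of paper clips standing on the desk beyond the right-hand tray, 97 mm across, 24 mm high. To be left where it stands. Behind the stock a fixed pen cup with pens (80 mm across, 175 mm tall) stands at about x 0.64, y 0.14 m; on the right a lamp shade overhangs the table from y = -0.24 m outward, 0.30 m up. Origin: centre of the underside; z up.
There are look-alikes about, which are no part of the job. There is more than one size of the eraser; the one meant has the size given above.

How it is judged (in metres and radians):
At the end, for the whole second after the job is handed in: Clip in the middle, eraser and sharpener in the ends of the three-compartment tray; memory stick and other clip in the two-compartment tray, one each. Origins within 31 mm (along the row) and 34 mm of the compartment's centre, under 7 mm above the tray's underside, tilt under 10 degrees, at rest (((x of clip_a in the frame of tray_three between -0.031 and 0.031 m and y of clip_a in the frame of tray_three between -0.034 and 0.034 m and z of clip_a in the frame of tray_three between 0 and 0.007 m and angle between each of clip_a, memory_stick, clip_b's own z axis and vertical below 0.17 rad and x of memory_stick in the frame of tray_two between 0.0075 and 0.0695 m and y of memory_stick in the frame of tray_two between -0.034 and 0.034 m and z of memory_stick in the frame of tray_two between 0 and 0.007 m and x of clip_b in the frame of tray_two between -0.0695 and -0.0075 m and y of clip_b in the frame of tray_two between -0.034 and 0.034 m and z of clip_b in the frame of tray_two between 0 and 0.007 m) or (x of clip_b in the frame of tray_three between -0.031 and 0.031 m and y of clip_b in the frame of tray_three between -0.034 and 0.034 m and z of clip_b in the frame of tray_three between 0 and 0.007 m and angle between each of clip_b, memory_stick, clip_a's own z axis and vertical below 0.17 rad and x of memory_stick in the frame of tray_two between 0.0075 and 0.0695 m and y of memory_stick in the frame of tray_two between -0.034 and 0.034 m and z of memory_stick in the frame of tray_two between 0 and 0.007 m and x of clip_a in the frame of tray_two between -0.0695 and -0.0075 m and y of clip_a in the frame of tray_two between -0.034 and 0.034 m and z of clip_a in the frame of tray_two between 0 and 0.007 m) or (x of clip_a in the frame of tray_three between -0.031 and 0.031 m and y of clip_a in the frame of tray_three between -0.034 and 0.034 m and z of clip_a in the frame of tray_three between 0 and 0.007 m and angle between each of clip_a, memory_stick, clip_b's own z axis and vertical below 0.17 rad and x of memory_stick in the frame of tray_two between -0.0695 and -0.0075 m and y of memory_stick in the frame of tray_two between -0.034 and 0.034 m and z of memory_stick in the frame of tray_two between 0 and 0.007 m and x of clip_b in the frame of tray_two between 0.0075 and 0.0695 m and y of clip_b in the frame of tray_two between -0.034 and 0.034 m and z of clip_b in the frame of tray_two between 0 and 0.007 m) or (x of clip_b in the frame of tray_three between -0.031 and 0.031 m and y of clip_b in the frame of tray_three between -0.034 and 0.034 m and z of clip_b in the frame of tray_three between 0 and 0.007 m and angle between each of clip_b, memory_stick, clip_a's own z axis and vertical below 0.17 rad and x of memory_stick in the frame of tray_two between -0.0695 and -0.0075 m and y of memory_stick in the frame of tray_two between -0.034 and 0.034 m and z of memory_stick in the frame of tray_two between 0 and 0.007 m and x of clip_a in the frame of tray_two between 0.0075 and 0.0695 m and y of clip_a in the frame of tray_two between -0.034 and 0.034 m and z of clip_a in the frame of tray_two between 0 and 0.007 m)) and ((x of eraser in the frame of tray_three between 0.046 and 0.108 m and y of eraser in the frame of tray_three between -0.034 and 0.034 m and z of eraser in the frame of tray_three between 0 and 0.007 m and angle between each of eraser, sharpener's own z axis and vertical below 0.17 rad and x of sharpener in the frame of tray_three between -0.108 and -0.046 m and y of sharpener in the frame of tray_three between -0.034 and 0.034 m and z of sharpener in the frame of tray_three between 0 and 0.007 m) or (x of eraser in the frame of tray_three between -0.108 and -0.046 m and y of eraser in the frame of tray_three between -0.034 and 0.034 m and z of eraser in the frame of tray_three between 0 and 0.007 m and angle between each of eraser, sharpener's own z axis and vertical below 0.17 rad and x of sharpener in the frame of tray_three between 0.046 and 0.108 m and y of sharpener in the frame of tray_three between -0.034 and 0.034 m and z of sharpener in the frame of tray_three between 0 and 0.007 m)) and linear speed of each of memory_stick, eraser, sharpener, clip_a, clip_b below 0.02 m/s); the robot touches nothing.
It fails at once if the pencil has been moved more than 15 mm (distance of pencil from where it was at the start of the episode above 0.015 m).
It fails at once if the dish of paper clips has been moved more than 15 mm (distance of clip_dish from where it was at the start of the episode above 0.015 m).
It also fails if it takes over 122 s, if anything falls off the work surface, if the arm or the gripper's body presses on something with over 40 N, if the wrist force passes 120 N, or if a joint passes its speed limit or range.

## Robot

A 6-joint arm with a two-finger parallel gripper is mounted at the origin on a cart in front of the work surface, level with it; the furniture and walls round the work are solid. World frame = base frame: x ahead of the robot, y to its left, z up, the work surface at z = 0. Lengths are in mm, angles in degrees, forces in N, time in s.
With the tool pointing down it reaches from about 375 to 975 mm from the base axis. Payload 3.8 kg.
Tool frame: the origin (TCP) lies at the very end of the fingers, on their centre line; the grasp point (between the pads) lies 19 mm behind it; x points along the fingers, y is the direction in which the jaws open and shut, and the axes are right-handed (so a half turn about x gives the same grasp; the last joint's range is limited). The gripper opens to 85 mm and grips with 20 to 120 N. Pads are 22 mm wide; open, the fingers measure 114 mm over their backs; the gripper's body (76 mm by 85 mm) begins 54 mm behind the grasp point. The pads swing forward as they close: fully open they stand 13 mm farther back than shut.
Start: joints at [66.182, 15.12, 91.902, -0, 72.978, -2.114], TCP at [249.616, 627.144, 231.28] pointing down, gripper open.
Joint ranges: [-150.88, 150.88], [-54.13, 125.18], [17.81, 147.31], [-75.09, 255.09], [0, 152.58], [-146.25, 146.25]. Speed limits (degrees/s): [147.25, 147.25, 180, 180, 180, 180].

## Interface

Orientations are given as a 3x3 rotation matrix whose columns are the frame's x, y, z axes.
In Python, from workcell import status, read_camera, camera_info, ticket, spotter gives the robot as it stands.
- The arm moves only by the tool move_arm, never from a script. Its argument "plan" is a list of rows, each a list of 7 numbers: the shift along the world's x, y, z in mm, then the turn, a rotation vector about the world's x, y, z in degrees, then the finger opening in mm, from 0 to 85.4. A call has 1 to 12 rows; each row is the pose to reach, as a shift and turn from the pose measured when the call began; what a row does not reach only later rows make up. A row lasts 1/8 s, in which the tool goes at most 62.5 mm and 10.7 degrees, less where a joint would pass 70% of its speed; a pose out of reach is approached as far as the arm can. A call with a gripper value outside its range is refused whole. The fingers move at their own pace and stop on an object; the grip force is fixed at half the most. Time passes only in rows, so rows that repeat a pose let the fingers close. It gives the time, the measured TCP pose, the force and the opening at its end, in the units of the state.
- status.get_obs(): the state, without advancing time (a new reading comes with each control period).
- read_camera(name): name is "side" or "top" or "wrist"; returns (picture, depth): 420x560x3 uint8, red, green, blue; 420x560 float32, mm along the optical axis (not along the pixel's ray), 0 where there is no reading.
- camera_info(name): a dict with "mtx" (3x3 intrinsics, pixels), "xyz" and "orientation" of the camera in the world; the wrist camera has in their place "hand_eye" (4x4, takes a point from camera to tool coordinates, whose origin is the TCP and whose axes are the tool frame's). Camera axes: x right, y up, looking along -z (the intrinsics and any distortion apply to the point x, -y, -z); pixel columns grow to the right and rows downward; lengths in mm; the calibration is good to about 2 mm. A picture is of the moment at which its call begins: read the wrist's pose just before it. camera_info takes no time and is no camera call.
- ticket.hand_in(): hands the job in, once; it reports no verdict.
Trained networks look in the newest picture that a camera, given by its name, has taken for a name from the list of things; names that differ only in an ending like _2 or _b are one class to them, and where a whole thing is asked for, a point or a joint stands for the part that bears it (a point fixed in the world has none). Each returns a list of dicts, best first, with "p" (0 to 1); they miss things now and then, are a little off and sometimes report something else, mostly with a low value. They report only what shows in the picture. A call takes as long as a camera call. They do not tell look-alikes from the thing itself.
- spotter.spot_in(camera, name): "rect" ([left, top, right, bottom] in pixels, round what is visible of it).
The state is a dict: "clock": time; "q": joint angles; "joint_velocities": joint speeds; "joint_efforts": joint torques, N m; "tool_pos": TCP position; "eef_rot": TCP orientation; "force": force on the tool from outside, world axes, zero at the start; "moment": the same for the moment, N m; "width": finger opening in mm.
Only numpy, scipy, OpenCV 4.12 (cv2) and the standard library are available. Lean on these libraries where they do the work, as an engineer would, in place of code of your own. Each camera call takes 0.05 s, during which the arm holds its last target. There are 200 camera calls.

## Working session

There is one attempt and no reset: what is moved stays moved. The work goes in short steps, Python scripts to look and compute and a tool call to move; the robot and the scene stay as the last step left them, time stands still between calls to the robot, and variables do not carry over. Pictures are saved under pics/ and viewed, about 12 in all and at most 16, crops included, and the job is handed in when it is done.

Besides the shell and the picture viewer there is one more tool, called after ">>>" as name(argument=value, ...), one argument or row to a line, values as JSON. move_arm: Moves the arm, as the interface text tells. Its arguments: {"type":"object","properties":{"plan":{"type":"array","items":{"type":"array","items":{"type":"number"}}}},"required":["plan"]}

```bash
mkdir -p pics
cat > h.py <<'E'
import numpy as np, cv2
from workcell import status, read_camera, camera_info, ticket, spotter
def cam(n):
    c=camera_info(n); 
    if n=='wrist':
        o=status.get_obs(); T=np.eye(4); T[:3,:3]=o['eef_rot']; T[:3,3]=o['tool_pos']; T=T@np.array(c['hand_eye'])
    else:
        T=np.eye(4); T[:3,:3]=c['orientation']; T[:3,3]=c['xyz']
    return np.array(c['mtx']),T,c
def world(u,v,d,K,T):
    p=np.array([(u-K[0,2])/K[0,0]*d,-(v-K[1,2])/K[1,1]*d,-d+0*u,1+0*u]); return np.tensordot(T,p,1)[:3]
def cloud(n):
    K,T,c=cam(n); im,d=read_camera(n); v,u=np.mgrid[:420,:560].astype(float)
    return im,d,world(u,v,d.astype(float),K,T)
E
python3 - <<'E'
from h import *
print(status.get_obs()['eef_rot'])
for n in ('top','side','wrist'):
    K,T,c=cam(n); print(n,c); print(T)
    im,d,P=cloud(n); cv2.imwrite(f'pics/{n}0.png',im[:,:,::-1]); np.savez(f'{n}0.npz',im=im,d=d,P=P)
    for t in ('memory_stick','eraser','sharpener','clip_a','pencil','tray_three','tray_two','clip_dish'):
        for r in spotter.spot_in(n,t)[:4]:
            a=np.array(r['rect']); u,v=int((a[0]+a[2])/2),int((a[1]+a[3])/2)
            print(t,a.round(),round(r['p'],2),P[:,min(v,419),min(u,559)].round())
E
```

```text
[[-8.70526240e-04  3.69749701e-01  9.29130992e-01]
 [-2.07027981e-03  9.29128687e-01 -3.69750723e-01]
 [-9.99997478e-01 -2.24543884e-03 -4.33455623e-05]]
top {'mtx': array([[426.27732879,   0.        , 281.67389176],
       [  0.        , 426.27732879, 211.02066652],
       [  0.        ,   0.        ,   1.        ]]), 'xyz': array([444.90367129,  25.77467121, 896.47173552]), 'orientation': array([[ 0.0246683 ,  0.9976194 , -0.06439733],
       [-0.9996863 ,  0.02489602,  0.00273612],
       [ 0.00433285,  0.06430963,  0.99792059]])}
[[ 2.46682956e-02  9.97619396e-01 -6.43973316e-02  4.44903671e+02]
 [-9.99686302e-01  2.48960239e-02  2.73612457e-03  2.57746712e+01]
 [ 4.33284845e-03  6.43096347e-02  9.97920587e-01  8.96471736e+02]
 [ 0.00000000e+00  0.00000000e+00  0.00000000e+00  1.00000000e+00]]
memory_stick [245. 192. 256. 218.] 0.62 [513.  90.   8.]
eraser [283. 188. 299. 215.] 0.63 [524.   6.   9.]
eraser [262. 155. 277. 173.] 0.56 [601.  52.   6.]
sharpener [286. 240. 295. 246.] 0.4 [436.   4.   7.]
clip_a [197. 236. 219. 253.] 0.55 [430. 175.  15.]
clip_a [236. 234. 260. 252.]
[... 1636 characters left out ...]
7630868 , 209.14485785],
       [  0.        ,   0.        ,   1.        ]]), 'hand_eye': array([[ 4.88512626e-04,  3.27777859e-01, -9.44754696e-01,
        -1.42129509e+02],
       [ 9.99999796e-01, -5.48923598e-04,  3.26632432e-04,
         1.00700156e+00],
       [-4.11535267e-04, -9.44754663e-01, -3.27778061e-01,
        -8.42739266e+01],
       [ 0.00000000e+00,  0.00000000e+00,  0.00000000e+00,
         1.00000000e+00]])}
[[ 3.69413911e-01 -8.77983208e-01 -3.04432012e-01  1.71682099e+02]
 [ 9.29264841e-01  3.48863302e-01  1.21495891e-01  6.59237969e+02]
 [-4.66194910e-04 -3.27780237e-01  9.44753883e-01  3.73430754e+02]
 [ 0.00000000e+00  0.00000000e+00  0.00000000e+00  1.00000000e+00]]
```

View pics/top0.png

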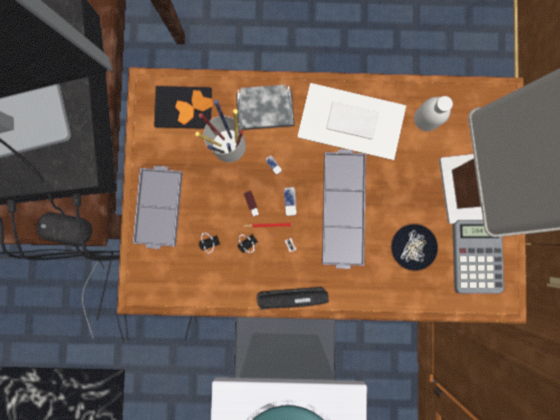

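The top picture shows stock at columns 195–300, with tray_two on the left at (159,208) and tray_three on the right at (344,208). There are two eraser-like things: (290,201), about 58 mm long, and (273,164), smaller. I'll move the wrist camera in for a closer look.

>>> move_arm(
  plan=[
    [20, -50, 20, 0, 0, 5, 85],
    [40, -100, 40, 0, 0, 10, 85],
    [55, -150, 50, 0, 0, 15, 85],
    [70, -200, 60, 0, 0, 21.7, 85],
    [85, -250, 70, 0, 0, 21.7, 85],
    [105, -300, 70, 0, 0, 21.7, 85],
    [125, -350, 70, 0, 0, 21.7, 85],
    [145, -400, 70, 0, 0, 21.7, 85],
    [165, -450, 70, 0, 0, 21.7, 85],
    [185, -500, 70, 0, 0, 21.7, 85],
    [195, -545, 70, 0, 0, 21.7, 85],
    [195, -545, 70, 0, 0, 21.7, 85],
  ],
)

```text
clock: 2.85
tool_pos: [445.1, 79.5, 301.5]
eef_rot: [[0.001, 0.005, 1.0], [-0.001, 1.0, -0.005], [-1.0, -0.001, 0.001]]
force: [-0.2, 1.0, -1.1]
width: 84.8
```

```bash
cat > look.py <<'E'
from h import *
import sys
n=sys.argv[1]; o=status.get_obs(); print(o['clock'],o['tool_pos'].round(1) if hasattr(o['tool_pos'],'round') else o['tool_pos'],np.round(o['eef_rot'],3).tolist(),o['width'])
im,d,P=cloud('wrist'); np.savez(f'{n}.npz',im=im,d=d,P=P); cv2.imwrite(f'pics/{n}.png',cv2.resize(im[:,:,::-1],(800,600),interpolation=cv2.INTER_CUBIC))
for t in sys.argv[2:]:
    for r in spotter.spot_in('wrist',t)[:3]:
        a=np.array(r['rect']); u,v=int((a[0]+a[2])/2),int((a[1]+a[3])/2)
        print(t,a.round(),round(r['p'],2),P[:,min(v,419),min(u,559)].round())
E
python3 look.py w1 memory_stick eraser sharpener clip_a pencil tray_three tray_two
```

```text
2.85 [445.1  79.5 301.5] [[0.001, 0.005, 1.0], [-0.001, 1.0, -0.005], [-1.0, -0.001, 0.001]] 84.82542927518769
memory_stick [278. 194. 303. 235.] 0.98 [519.  87.   7.]
memory_stick [281. 130. 313. 160.] 0.45 [432.  95.  16.]
eraser [245. 258. 272. 286.] 0.62 [599.  46.   7.]
eraser [214. 196. 238. 244.] 0.57 [525.   9.  12.]
sharpener [208. 133. 233. 157.] 0.6 [432.   7.  12.]
clip_a [350. 132. 383. 157.] 0.82 [432. 174.  14.]
clip_a [279. 128. 316. 167.] 0.69 [435.  95.  16.]
pencil [224. 177. 296. 183.] 0.86 [475.  52.   6.]
pencil [404. 134. 501. 269.] 0.41 [505. 286.   2.]
tray_three [ 78. 107. 177. 302.] 0.94 [ 507. -113.    2.]
```

View pics/w1.png

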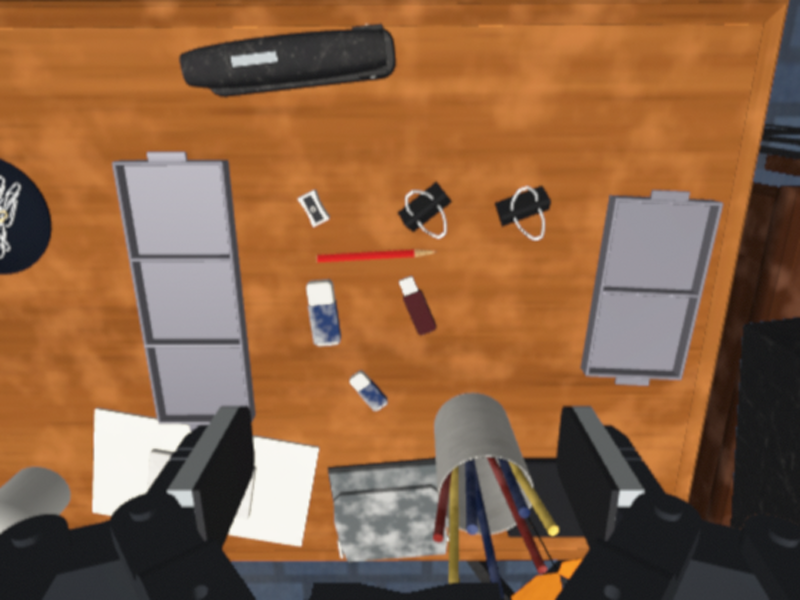

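Pixels in the 800x600 picture:
- Sharpener (313,208), clips (424,207) and (523,205), memory stick (417,306), pencil (375,256).
- Eraser candidates are (322,313), large, and (368,390), small.

Next I'll measure the footprints.

```bash
cat > seg.py <<'E'
from h import *
import sys
def seg(n,cent,top=False,r=45,zmin=3.5,zmax=60):
    f=np.load(n+'.npz'); P=f['P']; im=f['im']; d=f['d']
    m=((P[2]>zmin)&(P[2]<zmax)&(d>0)).astype(np.uint8)
    k,lab,st,_=cv2.connectedComponentsWithStats(m,connectivity=8)
    for name,c in cent.items():
        near=np.hypot(P[0]-c[0],P[1]-c[1])
        l=np.where((near<20)&(m>0),lab,0); ids=l[l>0]
        if len(ids)==0: print(name,'none'); continue
        i=np.bincount(ids).argmax(); q=(lab==i)&(near<r+30)
        X=P[:,q]; (cx,cy),(w,h),a=cv2.minAreaRect(X[:2].T.astype(np.float32))
        if w>h: a+=90; w,h=h,w   # a: h is along angle a+90
        yaw=(a+90)%180
        print(name,'c',round(cx,1),round(cy,1),'w',round(w,1),'l',round(h,1),'long axis deg from +x',round(yaw,1),'ztop',np.percentile(X[2],95).round(1),'n',q.sum())
if __name__=='__main__':
    seg('w1',dict(stick=(519,87),er1=(525,9),er2=(599,46),sh=(432,7),ca=(432,95),cb=(432,174),pen=(475,52),t3=(507,-62),t2=(505,243)))
    P=np.load('w1.npz')['P']; d=np.load('w1.npz')['d']
    m=(P[0]>450)&(P[0]<580)&(P[1]>120)&(P[1]<200); print('table z',np.median(P[2][m]),P[2][m].std())
    f=np.load('w1.npz');im=f['im'][95:300,150:410];cv2.imwrite('pics/crop1.png',cv2.resize(im[:,:,::-1],None,fx=3,fy=2.9,interpolation=cv2.INTER_CUBIC)[:600,:800])
E
python3 seg.py
```

```text
stick c 519.7 89.1 w 18.1 l 52.9 long axis deg from +x 22.2 ztop 9.4 n 547
er1 c 525.1 8.6 w 23.2 l 57.6 long axis deg from +x 5.0 ztop 12.8 n 863
er2 c 602.3 44.9 w 17.1 l 40.0 long axis deg from +x 37.6 ztop 9.2 n 359
sh c 434.6 5.7 w 15.0 l 24.9 long axis deg from +x 25.8 ztop 12.3 n 280
ca c 435.0 95.8 w 37.1 l 40.9 long axis deg from +x 164.0 ztop 32.4 n 649
cb c 434.1 174.9 w 38.0 l 41.2 long axis deg from +x 72.1 ztop 32.5 n 662
pen c 474.7 53.8 w 6.8 l 98.5 long axis deg from +x 92.8 ztop 7.6 n 422
t3 c 507.0 -98.3 w 75.0 l 149.6 long axis deg from +x 179.8 ztop 16.6 n 1247
t2 c 506.9 279.2 w 77.0 l 149.6 long axis deg from +x 177.1 ztop 16.3 n 1093
table z -0.2161523978655282 89.15729132073868
```

View pics/crop1.png

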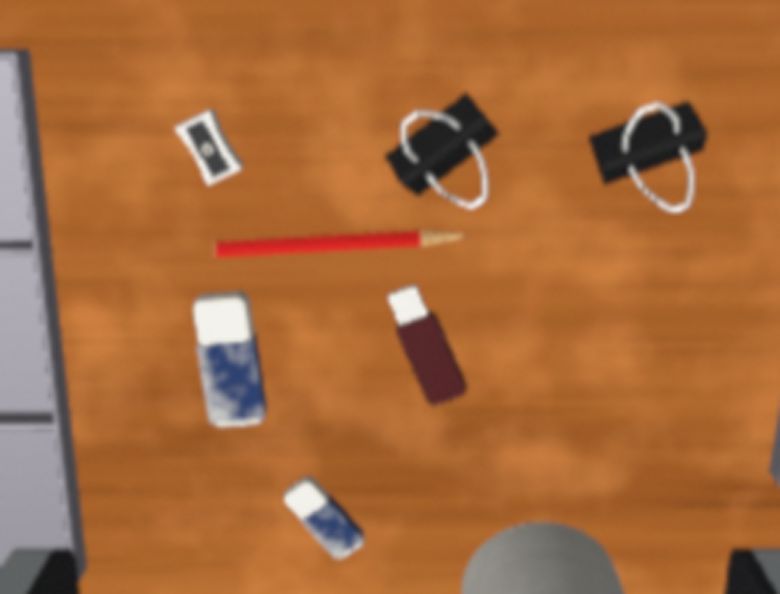

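The big eraser at crop (229,360), i.e. frame (322,313), measures 23.2 x 57.6 mm, so it is the one meant; the other at (323,518) is 17 x 40 mm. The clip bars and wire handles show clearly. Next come the clip bar angles and the tray poses.

Run:
```python
from h import *
f=np.load('w1.npz'); P=f['P']; im=f['im'].astype(int)
for nm,c in dict(ca=(435,95),cb=(434,174)).items():
    near=np.hypot(P[0]-c[0],P[1]-c[1])<40
    b=near&(im.max(2)<70)&(P[2]>2)&(P[2]<22); X=P[:,b]
    print(nm,b.sum(),cv2.minAreaRect(X[:2].T.astype(np.float32)),np.percentile(X[2],[5,50,95]).round(1))
    h=near&(im.min(2)>110)&(P[2]>16); X=P[:,h]
    if h.sum()>5: print(' handle',h.sum(),cv2.minAreaRect(X[:2].T.astype(np.float32)))
f=np.load('top0.npz'); P=f['P']; im=f['im'].astype(int)
for n,src in (('top0',0),('w1',1)):
  f=np.load(n+'.npz'); P=f['P']; im=f['im'].astype(int)
  for nm,c,L in (('t3',(507,-102),150),('t2',(500,282),110)):
    m=(abs(P[0]-c[0])<L)&(abs(P[1]-c[1])<70)&(P[2]>-6)&(P[2]<25)&(im.max(2)-im.min(2)<40)&(im[...,2]>=im[...,0]-4)&(im.max(2)<190)
    k,lab,st,_=cv2.connectedComponentsWithStats(m.astype(np.uint8)); i=1+st[1:,4].argmax(); q=lab==i; X=P[:,q]
    lo,hi=np.percentile(X[2],[5,95])
    print(n,nm,q.sum(),cv2.minAreaRect(X[:2].T.astype(np.float32)),lo,hi)
    r=q&(P[2]>12); X=P[:,r]; print('  rim',r.sum(),cv2.minAreaRect(X[:2].T.astype(np.float32)))
```

```text
ca 474 ((434.3890380859375, 95.55416107177734), (19.26651954650879, 39.107452392578125), 39.27841567993164) [ 3.7 12.1 16.9]
 handle 287 ((437.67926025390625, 101.15425109863281), (51.10224914550781, 27.870384216308594), 66.52564239501953)
cb 483 ((434.2291259765625, 174.2667999267578), (18.404508590698242, 39.97935104370117), 19.4298038482666) [ 3.5 11.9 16.8]
 handle 114 ((435.2957458496094, 175.0160369873047), (42.10213088989258, 21.160797119140625), 22.12041473388672)
top0 t3 4421 ((511.7696228027344, -105.56535339355469), (84.85594940185547, 244.53073120117188), 89.99504089355469) -1.4923214294577747 13.478064287332472
  rim 372 ((511.4755859375, -105.30197143554688), (84.32919311523438, 243.94259643554688), 89.99504089355469)
top0 t2 3083 ((504.61578369140625, 282.24285888671875), (85.11134338378906, 167.37106323242188), 87.30184173583984) -1.4057701903222324 13.717175459868711
  rim 294 ((504.39434814453125, 282.1741638183594), (85.09976196289062, 166.93849182128906), 87.39720153808594)
w1 t3 11703 ((513.6504516601562, -103.81964111328125), (85.863525390625, 246.7755584716797), 89.830078125) 1.6440912646519679 15.559401028920353
  rim 1766 ((513.6568603515625, -103.8142318725586), (85.82041931152344, 246.78021240234375), 89.79225158691406)
w1 t2 9364 ((506.0072937011719, 283.87213134765625), (86.11715698242188, 169.00625610351562), 87.25595092773438) 1.3868396682772073 15.402453077444699
  rim 1472 ((505.99920654296875, 283.98773193359375), (85.93034362792969, 168.97193908691406), 87.08316802978516)
```

Eraser first.

>>> move_arm(
  plan=[
    [20, -20, -40, 0, 0, 5.3, 60],
    [40, -40, -85, 0, 0, 5.3, 60],
    [60, -60, -130, 0, 0, 5.3, 60],
    [80, -71, -175, 0, 0, 5.3, 60],
    [80, -71, -220, 0, 0, 5.3, 60],
    [80, -71, -250, 0, 0, 5.3, 60],
    [80, -71, -272, 0, 0, 5.3, 60],
    [80, -71, -287, 0, 0, 5.3, 60],
    [80, -71, -295, 0, 0, 5.3, 60],
    [80, -71, -298, 0, 0, 5.3, 60],
    [80, -71, -298, 0, 0, 5.3, 10],
    [80, -71, -298, 0, 0, 5.3, 10],
  ],
)

```text
clock: 4.75
tool_pos: [525.2, 12.1, 4.1]
eef_rot: [[0.002, -0.094, 0.996], [0.0, 0.996, 0.094], [-1.0, -0.0, 0.002]]
force: [0.3, -0.2, -0.4]
width: 24.5
```

>>> move_arm(
  plan=[
    [0, 0, 0, 0, 0, 0, 10],
    [0, 0, 0, 0, 0, 0, 10],
    [0, 0, 0, 0, 0, 0, 10],
    [0, 0, 8, 0, 0, 0, 10],
    [0, 0, 25, 0, 0, 0, 10],
    [0, 0, 45, 0, 0, 0, 10],
    [0, 0, 60, 0, 0, 0, 10],
    [0, 0, 60, 0, 0, 0, 10],
  ],
)

```text
clock: 5.75
tool_pos: [526.9, 12.1, 66.3]
eef_rot: [[0.006, -0.094, 0.996], [-0.0, 0.996, 0.094], [-1.0, -0.001, 0.006]]
force: [-0.2, 0.4, -0.4]
width: 21.0
```

>>> move_arm(
  plan=[
    [20, -35, 0, 0, 0, -5, 10],
    [40, -75, 0, 0, 0, -5, 10],
    [64, -112, 0, 0, 0, -5, 10],
    [64, -116, 0, 0, 0, -5, 10],
    [64, -116, -15, 0, 0, -5, 10],
    [64, -116, -32, 0, 0, -5, 10],
    [64, -116, -46, 0, 0, -5, 10],
    [64, -116, -54, 0, 0, -5, 10],
    [64, -116, -57.5, 0, 0, -5, 10],
    [64, -116, -58, 0, 0, -5, 10],
    [64, -116, -58, 0, 0, -5, 10],
  ],
)

```text
clock: 7.12
tool_pos: [591.5, -104.1, 8.9]
eef_rot: [[0.007, -0.007, 1.0], [-0.001, 1.0, 0.007], [-1.0, -0.001, 0.007]]
force: [-0.5, 0.0, 0.0]
width: 20.5
```

>>> move_arm(
  plan=[
    [0, 0, -0.8, 0, 0, 0, 45],
    [0, 0, -0.8, 0, 0, 0, 45],
    [0, 0, 0, 0, 0, 0, 45],
    [0, 0, 25, 0, 0, 0, 45],
    [0, 0, 60, 0, 0, 0, 45],
    [-40, 28, 80, 0, 0, 8, 45],
    [-80, 56, 80, 0, 0, 16, 45],
    [-120, 84, 80, 0, 0, 25.4, 45],
    [-157, 110, 60, 0, 0, 25.4, 45],
    [-157, 110, 40, 0, 0, 25.4, 45],
    [-157, 110, 25, 0, 0, 25.4, 45],
    [-157, 110, 25, 0, 0, 25.4, 45],
  ],
)

```text
clock: 8.62
tool_pos: [433.9, 5.8, 33.0]
eef_rot: [[0.004, -0.435, 0.9], [0.002, 0.9, 0.435], [-1.0, 0.0, 0.005]]
force: [0.2, 0.4, 0.1]
width: 44.8
```

```bash
python3 look.py w2 sharpener eraser; sed -i 's/^    seg(.w1.*$/    pass/' seg.py; python3 -c "
from seg import *
seg('w2',dict(er=(590,-104),sh=(434.6,5.7)))"
```

```text
8.625 [433.9   5.8  33. ] [[0.004, -0.435, 0.9], [0.002, 0.9, 0.435], [-1.0, 0.0, 0.005]] 44.81744508905052
sharpener [266. 230. 300. 282.] 0.69 [431.   4.  11.]
eraser [  2. 371.  25. 419.] 0.9 [572. -93.  12.]
er c 567.8 -98.1 w 34.7 l 54.2 long axis deg from +x 158.2 ztop 15.4 n 2398
sh c 434.0 5.6 w 15.0 l 25.6 long axis deg from +x 25.0 ztop 12.0 n 1420
```

View pics/w2.png

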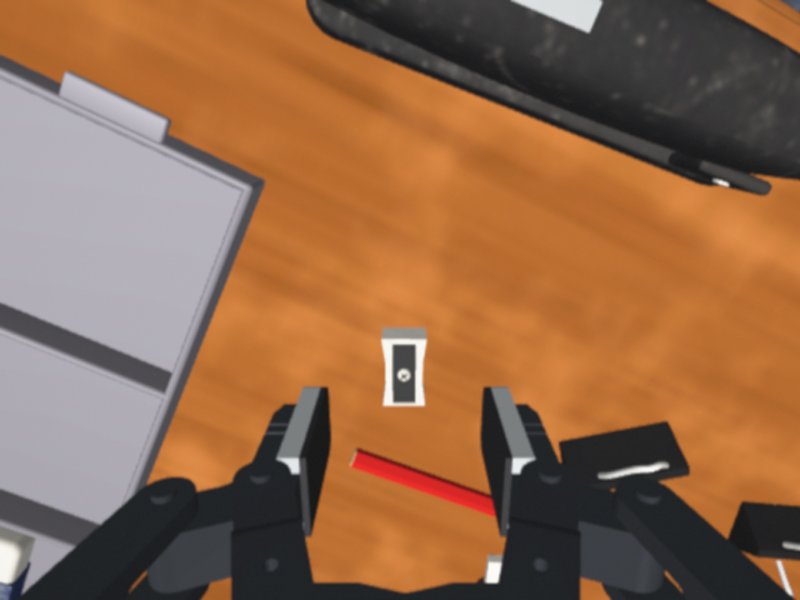

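The sharpener at (404,367) lies centred between the fingers and the pencil at (425,480) is clear. The eraser is just visible in its compartment at lower left.

>>> move_arm(
  plan=[
    [0, 0, -12, 0, 0, 0, 45],
    [0, 0, -22, 0, 0, 0, 45],
    [0, 0, -28, 0, 0, 0, 45],
    [0, 0, -30, 0, 0, 0, 45],
    [0, 0, -30, 0, 0, 0, 5],
    [0, 0, -30, 0, 0, 0, 5],
    [0, 0, -30, 0, 0, 0, 5],
    [0, 0, -30, 0, 0, 0, 5],
    [0, 0, -30, 0, 0, 0, 5],
    [0, 0, -15, 0, 0, 0, 5],
    [0, 0, 5, 0, 0, 0, 5],
    [0, 0, 20, 0, 0, 0, 5],
  ],
)

```text
clock: 10.28
tool_pos: [436.0, 5.6, 55.9]
eef_rot: [[0.009, -0.435, 0.9], [0.002, 0.9, 0.435], [-1.0, -0.002, 0.009]]
force: [-0.7, -0.1, 0.2]
width: 12.5
```

>>> move_arm(
  plan=[
    [0, -35, 0, 0, 0, -9, 5],
    [0, -75, 0, 0, 0, -18, 5],
    [0.5, -109.6, 0, 0, 0, -25.5, 5],
    [0.5, -109.6, -12, 0, 0, -25.5, 5],
    [0.5, -109.6, -28, 0, 0, -25.5, 5],
    [0.5, -109.6, -40, 0, 0, -25.5, 5],
    [0.5, -109.6, -46, 0, 0, -25.5, 5],
    [0.5, -109.6, -48, 0, 0, -25.5, 5],
    [0.5, -109.6, -48.5, 0, 0, -25.5, 5],
    [0.5, -109.6, -48.5, 0, 0, -25.5, 5],
  ],
)

```text
clock: 11.52
tool_pos: [435.4, -102.9, 7.9]
eef_rot: [[0.006, -0.006, 1.0], [-0.001, 1.0, 0.006], [-1.0, -0.001, 0.006]]
force: [-5.2, 2.8, 10.5]
width: 12.2
```

>>> move_arm(
  plan=[
    [0, 0, 0, 0, 0, 0, 40],
    [0, 0, 0, 0, 0, 0, 40],
    [0, 0, 0.5, 0, 0, 0, 45],
    [0, 0, 25, 0, 0, 0, 45],
    [0, 0, 60, 0, 0, 0, 45],
    [0, 45, 75, 0, 0, 9, 45],
    [0, 90, 75, 0, 0, 18, 45],
    [0, 135, 75, 0, 0, 27, 45],
    [0, 175, 75, 0, 0, 36, 45],
    [-1, 198.5, 65, 0, 0, 39, 45],
    [-1, 198.5, 52, 0, 0, 39, 45],
    [-1, 198.5, 52, 0, 0, 39, 45],
  ],
)

```text
clock: 13.02
tool_pos: [432.9, 94.9, 58.4]
eef_rot: [[0.002, -0.634, 0.774], [0.002, 0.774, 0.634], [-1.0, 0.001, 0.003]]
force: [0.7, -0.1, 0.3]
width: 45.0
```

```bash
python3 look.py w3 clip_a; python3 -c "
from seg import *
seg('w3',dict(ca=(434,95)))
f=np.load('w3.npz');P=f['P'];im=f['im'].astype(int)
n=np.hypot(P[0]-434,P[1]-95)<35
b=n&(im.max(2)<70)&(P[2]>2)&(P[2]<22);print('bar',b.sum(),cv2.minAreaRect(P[:2,b].T.astype(np.float32)))
b=n&(P[2]>20)&(P[2]<45);print('upper',b.sum(),cv2.minAreaRect(P[:2,b].T.astype(np.float32)))
"
```

```text
13.025 [432.9  94.9  58.4] [[0.002, -0.634, 0.774], [0.002, 0.774, 0.634], [-1.0, 0.001, 0.003]] 44.993866414027686
clip_a [248. 221. 322. 300.] 0.68 [446. 107.   0.]
clip_a [380. 295. 420. 339.] 0.67 [421. 165.  30.]
ca c 434.6 95.6 w 37.2 l 42.1 long axis deg from +x 165.3 ztop 33.2 n 2549
bar 1916 ((432.9085998535156, 94.04456329345703), (16.017839431762695, 40.02803421020508), 37.9100227355957)
upper 462 ((434.9422607421875, 95.68499755859375), (42.06147003173828, 20.768190383911133), 38.39881896972656)
```

View pics/w3.png

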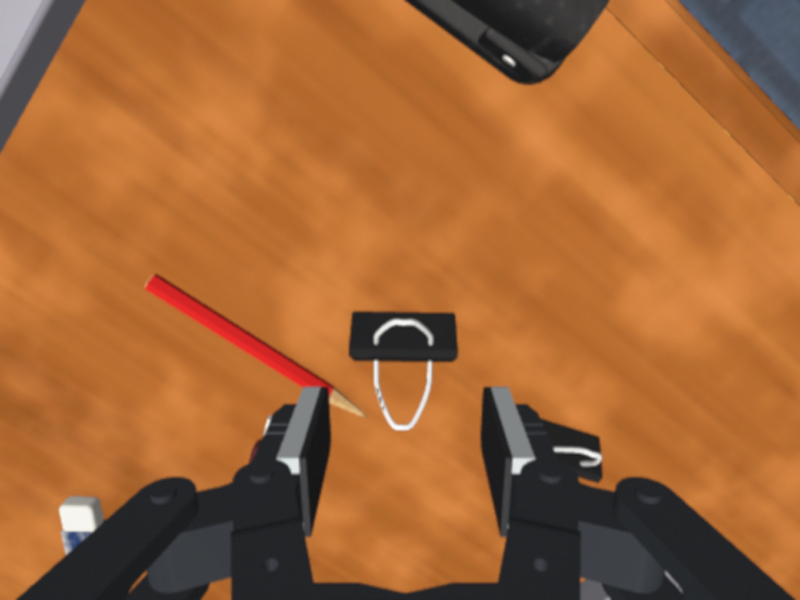

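Clip A at (403,365) is square to the jaws, with its handle midway between them. I'll descend and grip.

>>> move_arm(
  plan=[
    [2, 0.7, -15, 0, 0, -0.7, 45],
    [2, 0.7, -28, 0, 0, -0.7, 45],
    [2, 0.7, -36, 0, 0, -0.7, 45],
    [2, 0.7, -39, 0, 0, -0.7, 45],
    [2, 0.7, -39, 0, 0, -0.7, 10],
    [2, 0.7, -39, 0, 0, -0.7, 10],
    [2, 0.7, -39, 0, 0, -0.7, 10],
    [2, 0.7, -39, 0, 0, -0.7, 10],
    [2, 0.7, -39, 0, 0, -0.7, 10],
    [2, 0.7, -25, 0, 0, -0.7, 10],
    [2, 0.7, 0, 0, 0, -0.7, 10],
    [2, 0.7, 25, 0, 0, -0.7, 10],
  ],
)

```text
clock: 14.62
tool_pos: [435.9, 95.4, 85.7]
eef_rot: [[0.004, -0.623, 0.782], [0.003, 0.782, 0.623], [-1.0, -0.0, 0.004]]
force: [1.1, 0.7, 0.1]
width: 18.1
```

>>> move_arm(
  plan=[
    [20, -50, 0, 0, 0, -9, 10],
    [40, -100, 0, 0, 0, -18, 10],
    [60, -150, 0, 0, 0, -27, 10],
    [77.5, -190, 0, 0, 0, -36, 10],
    [77.5, -199.5, 0, 0, 0, -38, 10],
    [77.5, -199.5, -15, 0, 0, -38, 10],
    [77.5, -199.5, -35, 0, 0, -38, 10],
    [77.5, -199.5, -50, 0, 0, -38, 10],
    [77.5, -199.5, -58, 0, 0, -38, 10],
    [77.5, -199.5, -61.5, 0, 0, -38, 10],
    [77.5, -199.5, -62, 0, 0, -38, 10],
    [77.5, -199.5, -62, 0, 0, -38, 10],
  ],
)

```text
clock: 16.12
tool_pos: [513.9, -104.2, 24.2]
eef_rot: [[0.006, -0.01, 1.0], [-0.0, 1.0, 0.01], [-1.0, -0.0, 0.006]]
force: [-0.4, 0.9, -0.1]
width: 17.8
```

>>> move_arm(
  plan=[
    [0, 0, -1, 0, 0, 0, 10],
    [0, 0, -1, 0, 0, 0, 40],
    [0, 0, -1, 0, 0, 0, 40],
    [0, 0, 0, 0, 0, 0, 45],
    [0, 0, 25, 0, 0, 0, 45],
    [0, 0, 60, 0, 0, 0, 45],
    [0, 50, 75, 0, 0, 9, 45],
    [6, 100, 75, 0, 0, 18, 45],
    [12, 150, 75, 0, 0, 21.6, 45],
    [12, 196, 50, 0, 0, 21.6, 45],
    [12, 196, 15, 0, 0, 21.6, 45],
    [12, 196, 15, 0, 0, 21.6, 45],
  ],
)

```text
clock: 17.62
tool_pos: [522.7, 92.1, 36.4]
eef_rot: [[-0.002, -0.379, 0.926], [0.001, 0.926, 0.379], [-1.0, 0.001, -0.001]]
force: [0.1, 0.1, 0.8]
width: 45.1
```

```bash
python3 look.py w4 memory_stick; python3 -c "
from seg import *
seg('w4',dict(stick=(522,91)))
f=np.load('w4.npz');P=f['P'];im=f['im'].astype(int)
b=(np.hypot(P[0]-522,P[1]-90)<40)&(P[2]>3)&(P[2]<14)&(im.max(2)<110);print('body',b.sum(),cv2.minAreaRect(P[:2,b].T.astype(np.float32)))
"
```

```text
17.625 [522.7  92.1  36.4] [[-0.002, -0.379, 0.926], [0.001, 0.926, 0.379], [-1.0, 0.001, -0.001]] 45.12929050132819
memory_stick [264. 195. 295. 295.] 0.56 [518.  88.   8.]
memory_stick [470. 120. 558. 218.] 0.33 [441. 172.  11.]
stick c 519.5 89.4 w 18.0 l 53.5 long axis deg from +x 22.1 ztop 8.9 n 3198
body 2363 ((525.1163330078125, 91.68553161621094), (39.00792694091797, 17.32175636291504), 22.771385192871094)
```

View pics/w4.png

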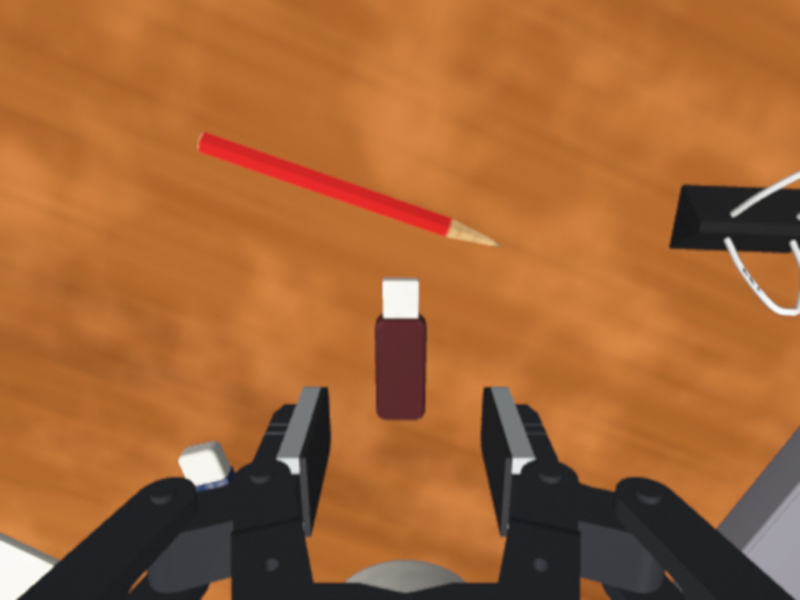

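The memory stick at (401,350) is centred between the jaws, its plug pointing toward the robot. I'll descend and grip.

>>> move_arm(
  plan=[
    [2.5, -0.5, -15, 0, 0, 0, 45],
    [2.5, -0.5, -26, 0, 0, 0, 45],
    [2.5, -0.5, -32, 0, 0, 0, 45],
    [2.5, -0.5, -34, 0, 0, 0, 45],
    [2.5, -0.5, -34, 0, 0, 0, 8],
    [2.5, -0.5, -34, 0, 0, 0, 8],
    [2.5, -0.5, -34, 0, 0, 0, 8],
    [2.5, -0.5, -34, 0, 0, 0, 8],
    [2.5, -0.5, -34, 0, 0, 0, 8],
    [2.5, -0.5, -20, 0, 0, 0, 8],
    [2.5, -0.5, 5, 0, 0, 0, 8],
    [2.5, -0.5, 30, 0, 0, 0, 8],
  ],
)

```text
clock: 19.23
tool_pos: [528.1, 91.1, 70.4]
eef_rot: [[0.004, -0.377, 0.926], [0.001, 0.926, 0.377], [-1.0, -0.0, 0.004]]
force: [1.3, -0.1, -0.4]
width: 14.4
```

>>> move_arm(
  plan=[
    [-25, 25, 0, 0, 0, -8, 8],
    [-35, 70, 0, 0, 0, -16, 8],
    [-30, 115, 0, 0, 0, -25, 8],
    [-5, 160, 0, 0, 0, -25, 8],
    [23, 191, 0, 0, 0, -25, 8],
    [23, 191, -10, 0, 0, -25, 8],
    [23, 191, -28, 0, 0, -25, 8],
    [23, 191, -46, 0, 0, -25, 8],
    [23, 191, -57, 0, 0, -25, 8],
    [23, 191, -62, 0, 0, -25, 8],
    [23, 191, -63.5, 0, 0, -25, 8],
    [23, 191, -63.5, 0, 0, -25, 8],
  ],
)

```text
clock: 20.72
tool_pos: [550.2, 281.3, 8.8]
eef_rot: [[0.002, 0.05, 0.999], [-0.002, 0.999, -0.05], [-1.0, -0.001, 0.002]]
force: [-6.3, -3.0, 14.3]
width: 14.4
```

>>> move_arm(
  plan=[
    [0, 0, 0.5, 0, 0, 0, 35],
    [0, 0, 0.5, 0, 0, 0, 40],
    [0, 0, 1, 0, 0, 0, 45],
    [0, 0, 25, 0, 0, 0, 45],
    [0, 0, 60, 0, 0, 0, 45],
    [-30, 0, 100, 0, 0, 0, 45],
    [-60, 0, 140, 0, 0, 0, 45],
    [-60, 0, 140, 0, 0, 0, 45],
  ],
)

```text
clock: 21.72
tool_pos: [491.0, 282.6, 152.6]
eef_rot: [[0.008, 0.049, 0.999], [0.002, 0.999, -0.049], [-1.0, 0.002, 0.008]]
force: [0.7, 0.1, -0.5]
width: 45.0
```

```bash
python3 look.py w5 memory_stick tray_two; python3 -c "
from seg import *
f=np.load('w5.npz');P=f['P'];im=f['im'].astype(int)
b=(np.hypot(P[0]-544,P[1]-282)<37)&(im[...,0]-im[...,2]>8)&(im.max(2)<110);X=P[:,b];print('body',b.sum(),cv2.minAreaRect(X[:2].T.astype(np.float32)),np.percentile(X[2],[5,50,95]))
A=np.c_[X[0],X[1],np.ones(X.shape[1])];c=np.linalg.lstsq(A,X[2],rcond=None)[0];print('tilt',np.degrees(np.arctan(c[:2])))
"
```

```text
21.725 [491.  282.6 152.6] [[0.008, 0.049, 0.999], [0.002, 0.999, -0.049], [-1.0, 0.002, 0.008]] 44.98133580363042
memory_stick [275. 217. 294. 277.] 0.77 [540. 282.  10.]
tray_two [224.  99. 348. 306.] 0.77 [504. 284.   1.]
body 644 ((546.462646484375, 282.5920715332031), (16.00373077392578, 36.21568298339844), 87.14759826660156) [10.06184284 11.1147533  12.21978654]
tilt [0.58148184 0.19514884]
```

View pics/w5.png

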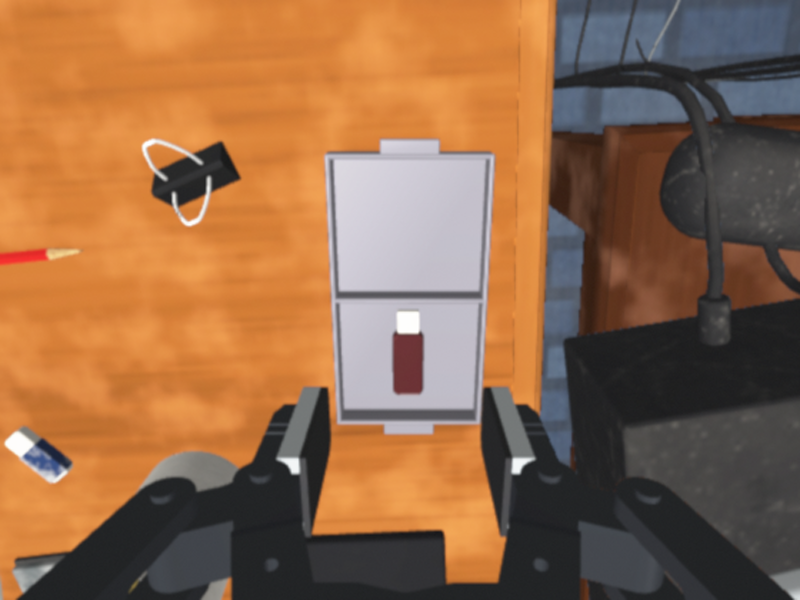

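The stick lies flat (top at 11 mm) in the far compartment of tray_two at (408,352). Next is clip B at (192,178).

>>> move_arm(
  plan=[
    [-15, -30, -20, 0, 0, 8, 45],
    [-30, -65, -40, 0, 0, 16, 45],
    [-50, -95, -60, 0, 0, 23, 45],
    [-56, -107.5, -80, 0, 0, 23, 45],
    [-56, -107.5, -93, 0, 0, 23, 45],
    [-56, -107.5, -93, 0, 0, 23, 45],
  ],
)

```text
clock: 22.62
tool_pos: [433.4, 173.4, 53.2]
eef_rot: [[-0.001, -0.344, 0.939], [-0.002, 0.939, 0.344], [-1.0, -0.002, -0.002]]
force: [-0.3, 0.4, 0.1]
width: 45.1
```

```bash
python3 look.py w6; python3 -c "
from seg import *
f=np.load('w6.npz');P=f['P'];im=f['im'].astype(int)
n=np.hypot(P[0]-434,P[1]-175)<35
b=n&(im.max(2)<70)&(P[2]>2)&(P[2]<22);print('bar',b.sum(),cv2.minAreaRect(P[:2,b].T.astype(np.float32)))
b=n&(P[2]>20)&(P[2]<45);print('upper',b.sum(),cv2.minAreaRect(P[:2,b].T.astype(np.float32)))
"
```

```text
22.625 [433.4 173.4  53.2] [[-0.001, -0.344, 0.939], [-0.002, 0.939, 0.344], [-1.0, -0.002, -0.002]] 45.1055012408844
bar 2010 ((431.0159912109375, 173.99046325683594), (16.337554931640625, 40.186214447021484), 14.766839981079102)
upper 497 ((434.7569885253906, 175.26416015625), (41.92352294921875, 21.21987533569336), 21.073974609375)
```

>>> move_arm(
  plan=[
    [1.5, 2, -12, 0, 0, 0.5, 45],
    [1.5, 2, -24, 0, 0, 0.5, 45],
    [1.5, 2, -31, 0, 0, 0.5, 45],
    [1.5, 2, -33.5, 0, 0, 0.5, 45],
    [1.5, 2, -33.5, 0, 0, 0.5, 10],
    [1.5, 2, -33.5, 0, 0, 0.5, 10],
    [1.5, 2, -33.5, 0, 0, 0.5, 10],
    [1.5, 2, -33.5, 0, 0, 0.5, 10],
    [1.5, 2, -33.5, 0, 0, 0.5, 10],
    [1.5, 2, -20, 0, 0, 0.5, 10],
    [1.5, 2, 5, 0, 0, 0.5, 10],
    [1.5, 2, 30, 0, 0, 0.5, 10],
  ],
)

```text
clock: 24.18
tool_pos: [435.5, 175.8, 85.4]
eef_rot: [[0.001, -0.352, 0.936], [-0.002, 0.936, 0.352], [-1.0, -0.002, 0.0]]
force: [0.6, -0.1, 0.4]
width: 17.9
```

>>> move_arm(
  plan=[
    [10, 40, 0, 0, 0, -8, 10],
    [22, 80, 0, 0, 0, -16, 10],
    [32, 110, 0, 0, 0, -23.5, 10],
    [32, 110, -5, 0, 0, -23.5, 10],
    [32, 110, -20, 0, 0, -23.5, 10],
    [32, 110, -40, 0, 0, -23.5, 10],
    [32, 110, -54, 0, 0, -23.5, 10],
    [32, 110, -60, 0, 0, -23.5, 10],
    [32, 110, -62, 0, 0, -23.5, 10],
    [32, 110, -62.5, 0, 0, -23.5, 10],
    [32, 110, -62.5, 0, 0, -23.5, 10],
  ],
)

```text
clock: 25.55
tool_pos: [466.6, 284.5, 24.2]
eef_rot: [[-0.003, 0.05, 0.999], [-0.004, 0.999, -0.05], [-1.0, -0.004, -0.002]]
force: [-5.6, -3.9, 12.2]
width: 17.9
```

>>> move_arm(
  plan=[
    [0, 0, -0.5, 0, 0, 0, 40],
    [0, 0, -0.5, 0, 0, 0, 45],
    [0, 0, 0, 0, 0, 0, 45],
    [0, 0, 25, 0, 0, 0, 60],
    [0, 0, 60, 0, 0, 0, 60],
    [-10, -50, 110, 0, 0, 0, 60],
    [-15, -100, 160, 0, 0, 0, 60],
    [-20, -150, 210, 0, 0, 3, 60],
    [-20, -200, 260, 0, 0, 3, 60],
    [-20, -206, 277, 0, 0, 3, 60],
    [-20, -206, 277, 0, 0, 3, 60],
    [-20, -206, 277, 0, 0, 3, 60],
  ],
)

```text
clock: 27.05
tool_pos: [446.4, 78.6, 300.7]
eef_rot: [[-0.003, -0.002, 1.0], [-0.004, 1.0, 0.002], [-1.0, -0.004, -0.003]]
force: [-0.1, 0.7, -0.3]
width: 59.7
```

```bash
python3 look.py w7 memory_stick eraser sharpener clip_a pencil tray_three tray_two; python3 -c "
from seg import *
seg('w7',dict(pen=(475,53)))
seg('w7',dict(er=(590,-104),sh=(436,-103),ca=(513.5,-104)),zmin=8)
seg('w7',dict(stick=(544,282),cb=(467,286)),zmin=7)
"
```

```text
27.05 [446.4  78.6 300.7] [[-0.003, -0.002, 1.0], [-0.004, 1.0, 0.002], [-1.0, -0.004, -0.003]] 59.675651384081036
memory_stick [119. 202. 156. 220.] 0.33 [512. -96.  19.]
eraser [245. 261. 274. 286.] 0.85 [601.  47.   6.]
eraser [132. 249. 154. 290.] 0.58 [ 591. -100.   15.]
eraser [114. 204. 155. 238.] 0.21 [ 529. -108.    3.]
sharpener [120. 132. 138. 156.] 0.69 [433. -97.  14.]
sharpener [442. 161. 479. 196.] 0.56 [472. 285.  12.]
clip_a [443. 162. 482. 186.] 0.74 [464. 283.  19.]
clip_a [116. 203. 152. 220.] 0.56 [ 512. -101.   18.]
pencil [222. 176. 300. 183.] 0.56 [475.  50.   6.]
tray_three [ 79. 103. 177. 302.] 0.77 [495. -98.  36.]
tray_three [119. 132. 136. 157.] 0.62 [433. -99.  14.]
tray_two [406. 136. 505. 271.] 0.79 [505. 288.   3.]
pen c 474.6 53.9 w 6.7 l 97.7 long axis deg from +x 93.0 ztop 7.7 n 416
er c 590.9 -103.3 w 24.2 l 57.3 long axis deg from +x 179.6 ztop 15.8 n 801
sh c 434.4 -101.9 w 14.8 l 25.0 long axis deg from +x 2.2 ztop 15.4 n 300
ca c 513.2 -103.5 w 36.3 l 39.9 long axis deg from +x 51.5 ztop 36.6 n 566
stick c 541.4 282.0 w 18.7 l 53.2 long axis deg from +x 177.2 ztop 12.2 n 557
cb c 466.3 284.6 w 36.7 l 40.5 long axis deg from +x 124.0 ztop 35.9 n 662
```

View pics/w7.png

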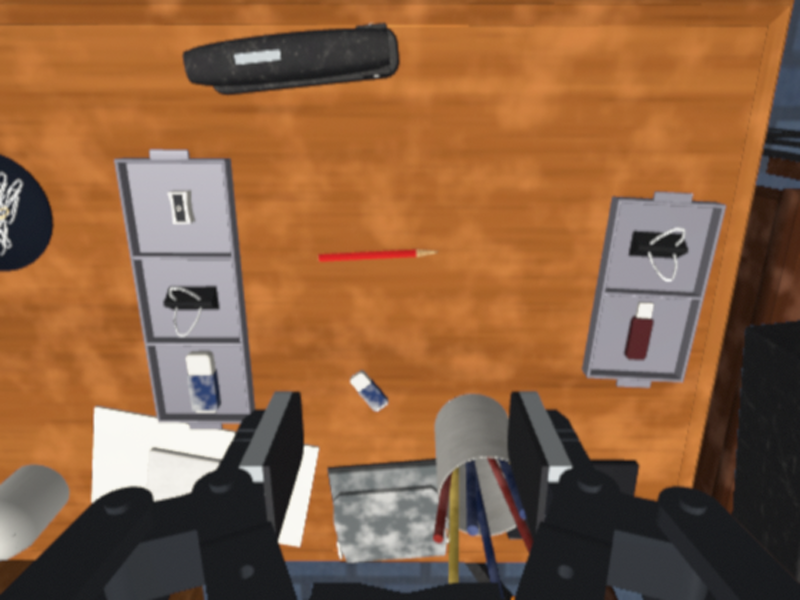

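All five are in their compartments and flat: sharpener (179,207), clip (190,298) and eraser (202,381) in tray_three, clip (660,245) and stick (640,331) in tray_two. The pencil has not moved.

```bash
python3 -c "
from h import *
print(ticket.hand_in())"
```

```text
the job is handed in; nothing more can be done
None
```

Both kits are made up and the job is handed in, at about 27 s on the robot's clock.

- **tray_three:** a binder clip is in the middle compartment, the eraser in the far end and the sharpener in the near end. The eraser is the 23 x 58 mm one; I left the 17 x 40 mm look-alike alone.
- **tray_two:** the memory stick is in the far compartment and the other clip in the near one.

The last wrist-camera check put all five within about 4 mm of their compartment centres. Their top heights fit things resting on the 3 mm floor, the same way up as before.

The pencil measured within 1 mm of where it started. I did not measure the dish again, but the arm never went near it and it looks the same in the last picture.

No check failed. Two readings disagreed slightly:
- **Cameras:** the top and wrist cameras differ by about 2 mm on where the trays are. I used the wrist camera.
- **Finger opening:** it read 2 to 4 mm less than each thing's width while holding it. No grip slipped.

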